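# Pop the test fixture open and take out the finished module

## Task

Unload the board test fixture: press its red push button straight down, by feel and with no more than 14 N, until the catch lets go, and let the blue-framed cover spring fully open by itself without the robot ever touching the cover. Then lift the circuit module out by its metal block and set it down flat, block up, inside the yellow tray without dropping it; leave the cover open, and do not disturb the solder spool, the jar or the screwdriver.

Things in the scene. Friction and masses are not known exactly. Their poses are not given: they have to be found in the camera images.
- fixture: Grey test fixture fixed to the bench, a box 220 (its x) x 160 (its y) x 45 mm high; flat deck 45 mm above the origin. Origin: centre of its underside; x points from the button end (nearest the robot, within 20 degrees) to the cover's hinge end, z up. More than 14 N of robot force on any part of it, button included, damages it.
- button_axis (a point): Deck point under the red button (at fixture x = -88, y = 0 mm), axes as the fixture's. The button is an upright cylinder 28 mm across, pressed straight down, in a dark fixed collar 36 mm across and 10 mm high. Its cap is screwed to a different height each time: the untouched top is 21 to 43 mm above this point (not measured; find it by touch or look).
- latch (a joint): Button travel in m: 0 untouched, grows as it is pressed down; springs back when let go. It resists with 2 N at first, plus 1 N per mm. The catch lets go somewhere between 4.5 and 7.5 mm of travel (differs each time), at about 6.5 to 9.5 N; at 8 mm (about 10 N) the button strikes a hard stop, beyond which the force rises steeply.
- catch (a point): Centre of the top of the fixed aluminium catch housing between button and cover, 18 mm above the deck, 20 (x) x 44 (y) mm; axes as the fixture's.
- lid (a joint): Angle of the sprung cover in rad: 0 shut and caught, grows as it opens, 1.9 fully open, leaning back past upright, where it stays. Once the catch has let go, a damped spring swings it up and back in about 2 s. The robot must not touch it.
- hinge (a point): Middle of the cover's hinge line (along y), 5 mm above the deck at fixture x = 100 mm. The shut cover, a clear window in a blue frame, reaches from here 135 mm towards the button, is 142 mm wide and stands 41 mm above the deck; a small steel lip reaches 12 mm farther. Its front edge swings up on an arc about this line; open, it all lies beyond the hinge.
- module: Circuit module under the cover, 60 to 130 g: green board 70 (its x) x 56 (its y) x 4 mm, with an aluminium block on its centre 36 (x) x 26 (y) mm, from 4 to 28 mm above the origin; grip the block across y. Origin: centre of the board's underside. It starts loose on the deck at fixture x = 30 mm, y = 0, same yaw, between four 6 mm high ridges about 2 mm off its edges.
- tray: Yellow open tray fixed to the bench, 180 (its x) x 150 (its y) x 18 mm high outside, walls 4 mm thick. Origin: centre of its underside, z up.
- tray_in (a point): Centre of the yellow tray's inner floor, axes as the tray's.
- spool: Solder spool standing on the bench, 60 mm across, 48 mm high, 250 g; origin at the centre of its underside. Leave alone.
- jar: Small amber glass jar with black cap, 52 mm across, 55 mm high, 120 g; origin at the centre of its underside. Leave alone.
- screwdriver: Screwdriver lying on the bench between fixture and tray, about 200 mm long; leave alone.
Mind the look-alikes: they are no part of the job. Of the things that look like the tray, the largest one is meant.

How it is judged (in metres and radians):
On the way, in this order (a step that is already met when the one before it is completed fails the run):
1. the red button is pressed in (value of joint latch above 0.002 m).
2. the cover has sprung fully open by itself and come to rest (value of joint lid above 1.75 rad and velocity of joint lid below 0.1 rad/s), for 0.2 s.
3. the module has been lifted clear of the fixture (z of module in the frame of fixture above 0.075 m), for 0.1 s.
At the end, for the whole second after the job is handed in: The cover stands open (beyond 1.75 rad). The module lies at rest flat on the tray's inner floor (origin within 4 mm of floor height and within 60 mm along x and 50 mm along y of the tray's centre, tilted less than 0.1 rad, block up), let go by the robot (value of joint lid above 1.75 rad and x of module in the frame of tray_in between -0.06 and 0.06 m and y of module in the frame of tray_in between -0.05 and 0.05 m and z of module in the frame of tray_in between -0.004 and 0.004 m and angle between module's own z axis and vertical below 0.1 rad and linear speed of module below 0.02 m/s); the robot touches nothing.
It fails at once if the robot pushes on any part of the fixture, its button included, with more than 14 N (contact force between any of the arm, the fingers and fixture above 14 N).
It fails at once if the robot touches the cover (more than 1 N) (contact force between any of the arm, the fingers and lid above 1 N).
It fails at once if the module is dropped into the tray (faster than 0.6 m/s just over its floor) (linear speed of module above 0.6 m/s and horizontal distance between module and tray_in below 0.1 m and z of module in the frame of tray_in below 0.03 m).
It fails at once if the spool, the jar or the screwdriver is shifted by more than 15 mm (distance of any of spool, jar, screwdriver from where it was at the start of the episode above 0.015 m).
It also fails if it takes over 64 s, if anything falls off the work surface, if the arm or the gripper's body presses on something with over 40 N, if the wrist force passes 120 N, or if a joint passes its speed limit or range.

## Robot

A 6-joint arm with a two-finger parallel gripper is mounted at the origin on the work surface. World frame = base frame: x ahead of the robot, y to its left, z up, the work surface at z = 0. Lengths are in m, angles in degrees, forces in N, time in s.
With the tool pointing down it reaches from about 0.25 to 0.725 m from the base axis. Payload 9.7 kg.
Tool frame: the origin (TCP) lies between the finger pads; the fingertips stand 19 mm ahead of it and the grasp point (between the pads) is the TCP; x points along the fingers, y is the direction in which the jaws open and shut, and the axes are right-handed (so a half turn about x gives the same grasp; the last joint's range is limited). The gripper opens to 85 mm and grips with 20 to 120 N. Pads are 22 mm wide; open, the fingers measure 114 mm over their backs; the gripper's body (76 mm by 85 mm) begins 54 mm behind the grasp point. The pads swing forward as they close: fully open they stand 13 mm farther back than shut.
Start: joints at [-75.974, 4.979, 10.078, 95.1, 0, 90], TCP at [0.133, -0.534, 0.25] pointing down, gripper open.
Joint ranges: [-179.16, 179.16], [-48.56, 103.87], [-65.8, 70.77], [-126.05, 130.52], [-82.76, 87.17], [-180, 180]. Speed limits (degrees/s): [127.2, 127.2, 147.25, 180, 180, 180].

## Interface

Orientations are given as [roll, pitch, yaw] about the fixed x, y, z axes, in that order (R = Rz(yaw) Ry(pitch) Rx(roll)).
In Python, from workcell import bot gives the robot as it stands. The module is installed in compiled form; this text tells all that it offers.
- The arm moves only by the shell command python3 -m handwheel 'ROWS' [FORCE]. ROWS is JSON, a list of rows, each a list of 7 numbers: the turn, a rotation vector about the tool's x, y, z in degrees, then the shift along the tool's x, y, z in m, then the closure, from -1 (fully open) to 1 (shut), so that 0 is half open. In form: [[ax, ay, az, dx, dy, dz, fingers], ...]. A call has 1 to 20 rows; each row is the pose to reach, as a shift and turn from the pose commanded when the call began, along the tool's axes at that moment; what a row does not reach only later rows make up. A row lasts 1/8 s, in which the tool goes at most 62.5 mm and 10.7 degrees, less where a joint would pass 70% of its speed; a pose out of reach is approached as far as the arm can. A call with a gripper value outside its range is refused whole. The fingers move at their own pace and stop on an object; FORCE is the grip in N (left out, the last holds). Time passes only in rows, so rows that repeat a pose let the fingers close. It gives the time, the measured TCP pose, the force and the opening at its end, in the units of the state.
- bot.get_obs(): the state, without advancing time (a new reading comes with each control period).
- bot.camera(name): name is "scene" or "top"; returns a dict with "frame" (384x512x3 uint8, red, green, blue), "fx", "fy", "cx", "cy" (pixels), "R" (3x3) and "t" (3): a world point X has camera coordinates R X + t. Camera axes: x right, y down, z forward; pixel columns grow to the right and rows downward; lengths in m; the calibration is good to about 2 mm. A picture is of the moment at which its call begins. There is no depth.
- bot.job_done(): hands the job in, once; it reports no verdict.
Trained networks look in a picture, given as the dict that the camera call returned (one of the last four; its "shot" number tells which), for a name from the list of things; names that differ only in an ending like _2 or _b are one class to them, and where a whole thing is asked for, a point or a joint stands for the part that bears it (a point fixed in the world has none). Each returns a list of dicts, best first, with "conf" (0 to 1); they miss things now and then, are a little off and sometimes report something else, mostly with a low value. They report only what shows in the picture. A call takes as long as a camera call. They do not tell look-alikes from the thing itself.
- bot.look_for(name, picture): "bbox" ([left, top, width, height] as shares, 0 to 1, of the picture: columns of its width, rows of its height, round what is visible of it).
- bot.tip_of(name, picture): "centre" ([column, row] as shares, 0 to 1, of the picture: columns of its width, rows of its height: a listed point, or the origin of a listed thing).
The state is a dict: "time": time; "q": joint angles; "qd": joint speeds; "joint_efforts": joint torques, N m; "ee_pos": TCP position; "tcp_rot": TCP orientation; "wrist_force": force on the tool from outside, world axes, zero at the start; "torque": the same for the moment, N m; "opening": finger opening in m.
Only numpy, scipy, OpenCV 4.12 (cv2) and the standard library are available. Lean on these libraries where they do the work, as an engineer would, in place of code of your own. Each camera call takes 0.05 s, during which the arm holds its last target.

## Working session

There is one attempt and no reset: what is moved stays moved. The work goes in short steps, Python scripts to look and compute and a shell command to move; the robot and the scene stay as the last step left them, time stands still between calls to the robot, and variables do not carry over. Pictures are saved under pics/ and viewed, and the job is handed in when it is done.

```bash
mkdir -p pics; cat > h.py <<'E'
import numpy as np, cv2
from workcell import bot
def save(p,name,s=1.5):
    f=cv2.cvtColor(p["frame"],cv2.COLOR_RGB2BGR); cv2.imwrite("pics/"+name,cv2.resize(f,None,fx=s,fy=s,interpolation=cv2.INTER_CUBIC))
def ray(p,c):
    R=np.array(p["R"]);t=np.array(p["t"])
    u,v=c
    d=R.T@np.array([(u-p["cx"])/p["fx"],(v-p["cy"])/p["fy"],1]); return -R.T@t,d
def atz(p,c,z):
    o,d=ray(p,c); return o+d*(z-o[2])/d[2]
def proj(p,X):
    c=np.array(p["R"])@np.array(X)+np.array(p["t"]); return np.array([p["fx"]*c[0]/c[2]+p["cx"],p["fy"]*c[1]/c[2]+p["cy"]])
E
python3 - <<'E'
from h import *
o=bot.get_obs()
for k in o: print(k,np.round(o[k],3))
P={n:bot.camera(n) for n in("top","scene")}
for n,p in P.items():
    save(p,n+"0.png"); print(n,p["fx"],p["cx"],p["cy"],-np.array(p["R"]).T@p["t"])
    for th in ["fixture","button_axis","catch","hinge","module","tray","tray_in","spool","jar","screwdriver"]:
        for r in bot.tip_of(th,p)[:4]:
            c=np.array(r["centre"])*[512,384]; print(th,round(r["conf"],2),c.round(1),atz(p,c,0)[:2].round(3),atz(p,c,.045)[:2].round(3))
E
```

```text
time 0.0
q [-75.977   5.011  10.031  95.101  -0.     90.   ]
qd [-0.039  0.075 -0.017  0.01  -0.056  0.   ]
joint_efforts [ 1.0000e-03 -5.2038e+01  4.6481e+01  1.6000e-02  0.0000e+00 -0.0000e+00]
ee_pos [ 0.133 -0.533  0.25 ]
tcp_rot [-89.965  89.92  104.059]
wrist_force [-0.026 -0.374  0.998]
torque [-0.042  0.021 -0.032]
opening 0.085
top 445.2675688338267 260.11032684400345 200.568908783443 [0.45870215 0.00653296 1.24039098]
fixture 0.68 [316.5 178.2] [ 0.572 -0.174] [ 0.568 -0.167]
button_axis 0.79 [323.3 212.1] [ 0.478 -0.195] [ 0.477 -0.187]
catch 0.72 [323.2 201.6] [ 0.507 -0.194] [ 0.505 -0.186]
catch 0.27 [253.2 157.2] [0.626 0.005] [0.62  0.005]
hinge 0.89 [308.5 142.8] [ 0.671 -0.149] [ 0.663 -0.143]
tray 0.87 [190.1 191. ] [0.527 0.178] [0.524 0.172]
tray 0.68 [156.1 273.2] [0.297 0.264] [0.303 0.255]
tray 0.66 [132. 120.] [0.721 0.346] [0.711 0.334]
tray_in 0.89 [152.5 275.6] [0.291 0.274] [0.297 0.264]
tray_in 0.84 [191.4 190.9] [0.527 0.175] [0.525 0.168]
tray_in 0.64 [189.4 193.6] [0.519 0.18 ] [0.517 0.174]
spool 0.66 [103.5 216.8] [0.449 0.415] [0.449 0.4  ]
jar 0.7
[... 168 characters left out ...]
 [1.24423328 0.00287218 0.76445669]
fixture 0.74 [181.2 227. ] [ 0.561 -0.164] [ 0.602 -0.154]
button_axis 0.68 [172.4 189.2] [ 0.416 -0.201] [ 0.464 -0.189]
catch 0.69 [175.6 193.4] [ 0.434 -0.19 ] [ 0.481 -0.179]
hinge 0.67 [179.1 190.5] [ 0.422 -0.181] [ 0.471 -0.171]
tray 0.85 [309. 208.] [0.516 0.176] [0.559 0.165]
tray 0.7 [329.  155.8] [0.298 0.272] [0.353 0.256]
tray 0.6 [396.  264.1] [0.711 0.35 ] [0.743 0.33 ]
tray_in 0.71 [328.1 156.2] [0.299 0.268] [0.355 0.253]
tray_in 0.66 [393.  267.7] [0.721 0.34 ] [0.751 0.32 ]
tray_in 0.62 [310.9 210.8] [0.527 0.179] [0.569 0.169]
spool 0.78 [388.3 187.6] [0.452 0.41 ] [0.499 0.386]
screwdriver 0.75 [246.9 240.4] [0.617 0.004] [0.654 0.004]
```

View pics/top0.png

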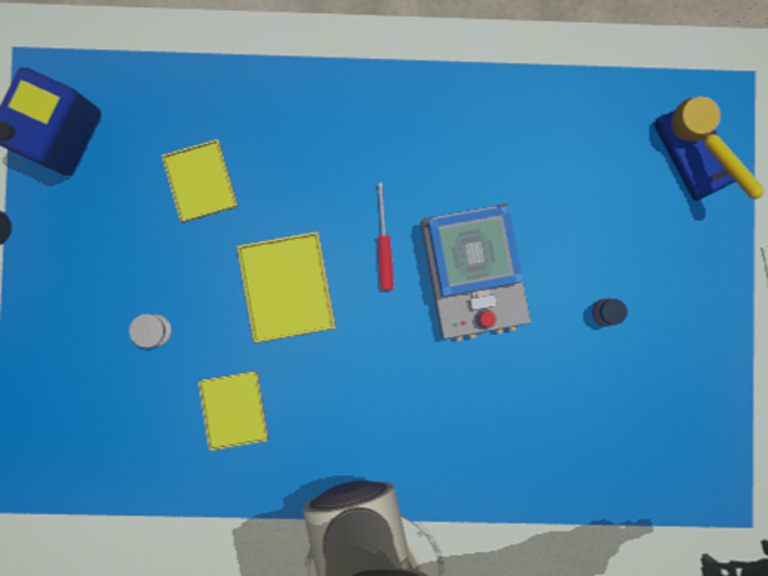

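View pics/scene0.png

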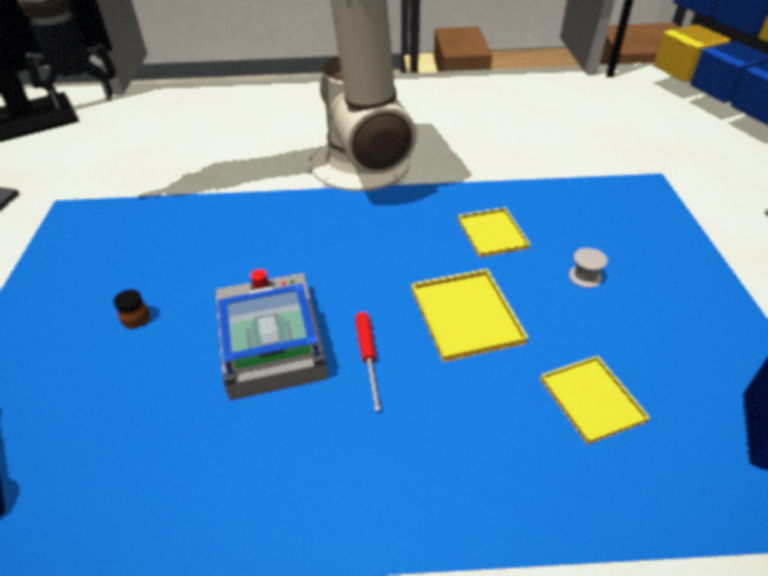

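The top view shows the fixture at about (475,272) with its button at (487,319), and the large tray at (286,287), both in enlarged pixels. The scene view agrees. Next I zoom in to fit the fixture and button precisely.

```bash
python3 - <<'E'
from h import *
p=bot.camera("top"); s=bot.camera("scene")
c=cv2.cvtColor(p["frame"],cv2.COLOR_RGB2BGR)[125:240,270:365]; cv2.imwrite("pics/ztop.png",cv2.resize(c,None,fx=5,fy=5,interpolation=cv2.INTER_CUBIC))
c=cv2.cvtColor(s["frame"],cv2.COLOR_RGB2BGR)[170:275,135:230]; cv2.imwrite("pics/zsc.png",cv2.resize(c,None,fx=5.5,fy=5.5,interpolation=cv2.INTER_CUBIC))
for n,q in(("top",p),("scene",s)):
    f=q["frame"].astype(int); m=((f[...,0]>110)&(f[...,1]<70)&(f[...,2]<70)).astype(np.uint8)
    k,l,st,ce=cv2.connectedComponentsWithStats(m)
    for i in range(1,k):
        if st[i,4]>15: print(n,st[i],ce[i].round(1))
# tray
f=p["frame"].astype(int); m=((f[...,0]>140)&(f[...,1]>140)&(f[...,2]<110)).astype(np.uint8)
cs,_=cv2.findContours(m,0,2)
for x in cs:
    if cv2.contourArea(x)>800:
        r=cv2.minAreaRect(x); b=cv2.boxPoints(r); print(cv2.contourArea(x),[atz(p,v,.01)[:2].round(3).tolist() for v in b], atz(p,r[0],.01).round(3))
E
```

```text
top [253 158   8  35 159] [256.1 176.5]
scene [169 181   8  11  69] [171.9 185.5]
scene [238 209  12  31 227] [243.3 224. ]
1684.5 [[0.351, 0.329], [0.371, 0.225], [0.246, 0.201], [0.227, 0.304]] [0.299 0.265 0.01 ]
3329.0 [[0.599, 0.268], [0.63, 0.121], [0.454, 0.084], [0.424, 0.231]] [0.526 0.176 0.01 ]
1585.0 [[0.76, 0.41], [0.793, 0.31], [0.676, 0.272], [0.643, 0.371]] [0.718 0.341 0.01 ]
```

```bash
python3 -m handwheel '[[0,0,0,0,0,0,1]]'
```

```text
time: 1.32
ee_pos: [0.1333, -0.5336, 0.2503]
tcp_rot: [167.1, 90.0, 1.1]
wrist_force: [-0.3, -1.1, -0.4]
opening: 0.0696
```

View pics/ztop.png

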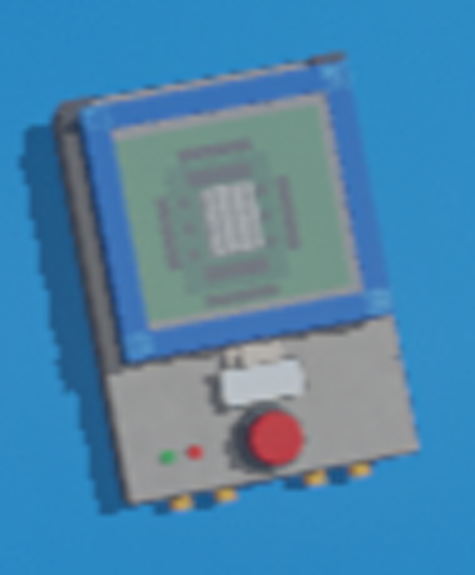

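View pics/zsc.png

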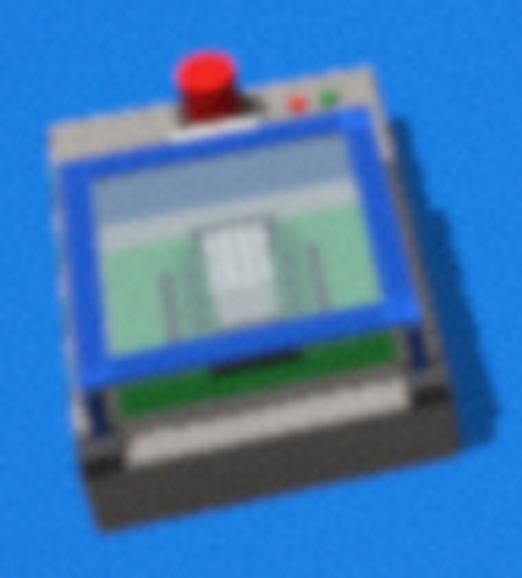

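```bash
python3 - <<'E'
from h import *
from scipy.optimize import least_squares
p=bot.camera("top"); s=bot.camera("scene")
T=lambda x,y:((np.array([x,y])+.5)/5-.5+[270,125]); S=lambda x,y:((np.array([x,y])+.5)/5.5-.5+[135,170])
obs=[(p,T(130,505),(-110,80,45)),(p,T(418,450),(-110,-80,45)),(p,T(62,105),(110,80,45)),
(s,S(48,128),(-110,-80,45)),(s,S(372,68),(-110,80,45)),(s,S(100,530),(110,-80,0)),(s,S(457,452),(110,80,0)),
(p,T(275,438),(-88,0,None)),(s,S(207,72),(-88,0,None)),(p,T(262,386),(None,)*3)]
obs=obs[:-1]
def W(v,L):
    x,y,a,h=v; c,n=np.cos(a),np.sin(a); L=[L[0]/1e3,L[1]/1e3,(L[2]/1e3 if L[2] is not None else .045+h)]
    return np.array([x+c*L[0]-n*L[1],y+n*L[0]+c*L[1],L[2]])
f=lambda v:np.concatenate([proj(q,W(v,L))-o for q,o,L in obs])
r=least_squares(f,[.56,-.17,.2,.03],loss="soft_l1"); v=r.x
print(v,np.degrees(v[2])); print(f(v).reshape(-1,2).round(1))
print("button",W(v,(-88,0,None)),"module",W(v,(30,0,45)),"hinge",W(v,(100,0,50)))
for q in(p,s): print(proj(q,W(v,(30,0,73))))
o=bot.get_obs(); print(np.round(o["ee_pos"],4),np.round(o["q"],1),o["opening"])
from scipy.spatial.transform import Rotation as Ro
print(Ro.from_euler("xyz",o["tcp_rot"],degrees=True).as_matrix().round(3))
E
```

```text
[ 0.56188938 -0.16717085  0.20460781  0.03342736] 11.723163814166647
[[-0.8  0.3]
 [-0.2  0.7]
 [-2.   0.1]
 [-0.6 -0.7]
 [-0.4 -0.7]
 [-1.   2. ]
 [ 0.7  1.7]
 [-0.1  0.2]
 [-0.7  0.1]]
button [ 0.47572499 -0.18505097  0.07842736] module [ 0.5912636  -0.16107536  0.045     ] hinge [ 0.65980345 -0.14685254  0.05      ]
[315.97992609 168.39797784]
[177.01883085 216.19217676]
[ 0.1333 -0.5336  0.2503] [-76.    5.   10.1  95.1  -0.   90. ] 0.055700244984954767
[[ 0.     0.242 -0.97 ]
 [-0.    -0.97  -0.242]
 [-1.     0.     0.   ]]
```

```bash
cat >> h.py <<'E'
from scipy.spatial.transform import Rotation as Ro
def need(xyz,yawy):
    "tool-axis shift from measured pose; turn about tool x so that tool y points at yawy (mod 180), x down"
    o=bot.get_obs(); R=Ro.from_euler("xyz",o["tcp_rot"],degrees=True).as_matrix()
    d=R.T@(np.array(xyz)-o["ee_pos"]); a=np.degrees(np.arctan2(R[1,1],R[0,1]))
    t=-((yawy-a+90)%180-90)
    print("t",o["time"],"pos",np.round(o["ee_pos"],4),"F",np.round(o["wrist_force"],2),"open",round(o["opening"],4),"x-axis",R[:,0].round(3)); print("turn x",round(t,2),"shift",d.round(4))
E
python3 -c "
from h import *
need([.4747,-.1852,.12],101.7)"
```

```text
t 1.425 pos [ 0.1333 -0.5336  0.2503] F [ 0.19 -0.2  -0.04] open 0.0557 x-axis [ 0. -0. -1.]
turn x 2.33 shift [ 0.1303 -0.2553 -0.4157]
```

```bash
python3 -m handwheel '[[2.33,0,0,0,-0.06,-0.1,1],[2.33,0,0,0.02,-0.2553,-0.4157,1],[2.33,0,0,0.02,-0.2553,-0.4157,1],[2.33,0,0,0.02,-0.2553,-0.4157,1],[2.33,0,0,0.02,-0.2553,-0.4157,1],[2.33,0,0,0.02,-0.2553,-0.4157,1],[2.33,0,0,0.02,-0.2553,-0.4157,1],[2.33,0,0,0.04,-0.2553,-0.4157,1],[2.33,0,0,0.08,-0.2553,-0.4157,1],[2.33,0,0,0.11,-0.2553,-0.4157,1],[2.33,0,0,0.1303,-0.2553,-0.4157,1],[2.33,0,0,0.1303,-0.2553,-0.4157,1],[2.33,0,0,0.1303,-0.2553,-0.4157,1]]'
python3 - <<'E'
from h import *
need([.4747,-.1852,.105],101.7)
p=bot.camera("scene");save(p,"s1.png")
E
```

```text
time: 3.05
ee_pos: [0.4751, -0.1853, 0.121]
tcp_rot: [147.1, 89.9, -21.2]
wrist_force: [0.1, 0.2, 0.4]
opening: 0.0002
t 3.05 pos [ 0.4751 -0.1853  0.121 ] F [0.05 0.16 0.42] open 0.0002 x-axis [ 0.001 -0.    -1.   ]
turn x -0.01 shift [ 0.016  -0.0002  0.0004]
```

View pics/s1.png

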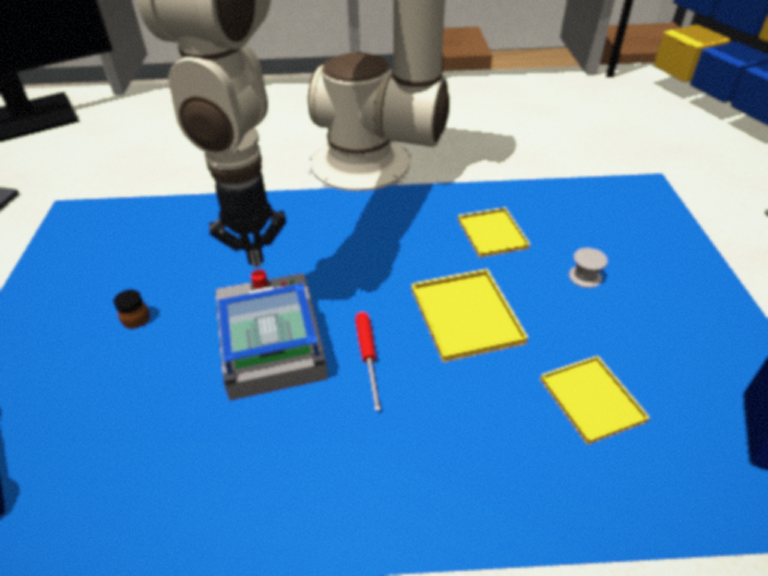

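The shut fingers at (255,262) sit just above the red button at (259,275). Now I approach by feel.

```bash
python3 -m handwheel '[[0,0,0,0.006,0,0,1],[0,0,0,0.012,0,0,1],[0,0,0,0.014,0,0,1],[0,0,0,0.016,0,0,1]]'; python3 -m handwheel '[[0,0,0,0.001,0,0,1],[0,0,0,0.002,0,0,1],[0,0,0,0.003,0,0,1]]'
```

```text
time: 3.6
ee_pos: [0.4747, -0.1851, 0.1038]
tcp_rot: [-37.6, 90.0, 154.1]
wrist_force: [-0.5, -0.9, -0.1]
opening: -0.0004
time: 3.98
ee_pos: [0.4748, -0.1852, 0.101]
tcp_rot: [145.9, 90.0, -22.4]
wrist_force: [-0.4, 0.5, 0.1]
opening: -0.0001
```

```bash
python3 -m handwheel '[[0,0,0,0.001,0,0,1],[0,0,0,0.002,0,0,1]]'
```

```text
time: 4.22
ee_pos: [0.4748, -0.1852, 0.0989]
tcp_rot: [154.4, 90.0, -13.9]
wrist_force: [-0.4, -0.2, 0.1]
opening: -0.0001
```

```bash
python3 -m handwheel '[[0,0,0,0.001,0,0,1],[0,0,0,0.002,0,0,1]]'
```

```text
time: 4.47
ee_pos: [0.4748, -0.1852, 0.0972]
tcp_rot: [147.3, 90.0, -21.0]
wrist_force: [-1.5, 0.3, 3.0]
opening: -0.0001
```

Contact reads 3 N, so travel is about 1 mm. I continue in small steps.

```bash
python3 -m handwheel '[[0,0,0,0.001,0,0,1],[0,0,0,0.002,0,0,1],[0,0,0,0.002,0,0,1]]'
```

```text
time: 4.85
ee_pos: [0.4748, -0.1852, 0.0952]
tcp_rot: [147.8, 90.0, -20.5]
wrist_force: [-0.4, 0.3, 4.3]
opening: -0.0003
```

```bash
python3 -m handwheel '[[0,0,0,0.001,0,0,1],[0,0,0,0.001,0,0,1]]'; python3 - <<'E'
from h import *
p=bot.camera("scene");save(p,"s2.png")
E
```

```text
time: 5.1
ee_pos: [0.4748, -0.1852, 0.0942]
tcp_rot: [152.7, 90.0, -15.6]
wrist_force: [-1.0, 0.5, 5.6]
opening: -0.0
```

```bash
python3 -m handwheel '[[0,0,0,0.0005,0,0,1],[0,0,0,0.001,0,0,1],[0,0,0,0.001,0,0,1]]'; python3 - <<'E'
from h import *
p=bot.camera("scene");save(p,"s3.png")
E
```

```text
time: 5.52
ee_pos: [0.4749, -0.1852, 0.0933]
tcp_rot: [144.8, 90.0, -23.5]
wrist_force: [-1.3, 0.5, 6.1]
opening: 0.0001
```

```bash
python3 -m handwheel '[[0,0,0,0.0005,0,0,1],[0,0,0,0.001,0,0,1],[0,0,0,0.001,0,0,1]]'; python3 - <<'E'
from h import *
p=bot.camera("scene");save(p,"s4.png")
a=cv2.imread("pics/s2.png");b=cv2.imread("pics/s4.png");d=cv2.absdiff(a,b)[250:410,200:340];print((d.max(2)>40).sum(), (cv2.absdiff(a,cv2.imread("pics/s3.png"))[250:410,200:340].max(2)>40).sum())
E
```

```text
time: 5.95
ee_pos: [0.4748, -0.1852, 0.0925]
tcp_rot: [146.7, 90.0, -21.6]
wrist_force: [-2.6, 0.4, 7.6]
opening: 0.0002
18 0
```

```bash
python3 -m handwheel '[[0,0,0,0.0005,0,0,1],[0,0,0,0.0008,0,0,1],[0,0,0,0.0008,0,0,1]]'; python3 - <<'E'
from h import *
p=bot.camera("scene");save(p,"s5.png")
a=cv2.imread("pics/s2.png");b=cv2.imread("pics/s5.png");d=cv2.absdiff(a,b)[250:410,200:340];print((d.max(2)>40).sum())
E
```

```text
time: 6.38
ee_pos: [0.4748, -0.1852, 0.0917]
tcp_rot: [146.7, 90.0, -21.6]
wrist_force: [-3.6, 0.6, 8.0]
opening: 0.0002
2710
```

View pics/s5.png

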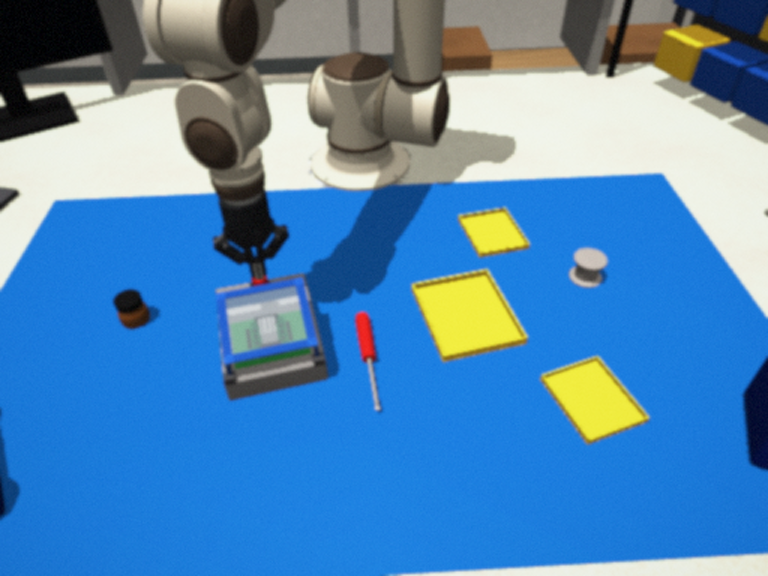

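The cover's front edge has risen to about row 285, so the catch has let go. I lift and back away from the cover.

```bash
python3 -m handwheel '[[0,0,0,-0.012,0,0.0,1],[0,0,0,-0.03,0,0.02,1],[0,0,0,-0.06,0,0.06,1],[0,0,0,-0.1,0,0.08,1],[0,0,0,-0.12,0,0.08,-1],[0,0,0,-0.12,0,0.08,-1],[0,0,0,-0.12,0,0.08,-1],[0,0,0,-0.12,0,0.08,-1],[0,0,0,-0.12,0,0.08,-1],[0,0,0,-0.12,0,0.08,-1],[0,0,0,-0.12,0,0.08,-1],[0,0,0,-0.12,0,0.08,-1],[0,0,0,-0.12,0,0.08,-1],[0,0,0,-0.12,0,0.08,-1],[0,0,0,-0.12,0,0.08,-1],[0,0,0,-0.12,0,0.08,-1],[0,0,0,-0.12,0,0.08,-1],[0,0,0,-0.12,0,0.08,-1],[0,0,0,-0.12,0,0.08,-1],[0,0,0,-0.12,0,0.08,-1]]' 40
python3 - <<'E'
from h import *
p=bot.camera("scene");save(p,"s6.png")
q=bot.camera("top");save(q,"t6.png")
need([.5913,-.1611,.20],101.7)
E
```

```text
time: 8.93
ee_pos: [0.3964, -0.2014, 0.2112]
tcp_rot: [94.3, 90.0, -74.0]
wrist_force: [-0.0, -0.4, 0.7]
opening: 0.0852
t 9.025 pos [ 0.3964 -0.2014  0.2112] F [-1.15  0.41 -0.22] open 0.0853 x-axis [-0.  0. -1.]
turn x -0.0 shift [ 1.12e-02  1.00e-04 -1.99e-01]
```

View pics/s6.png

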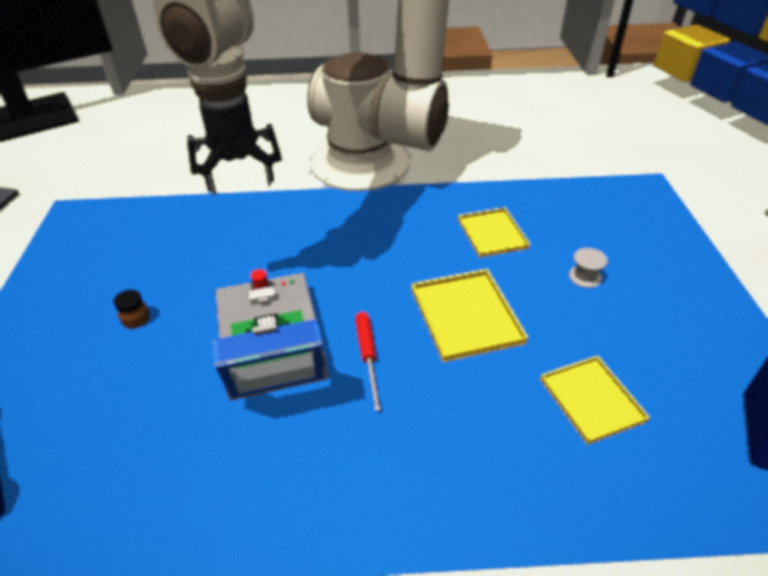

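View pics/t6.png

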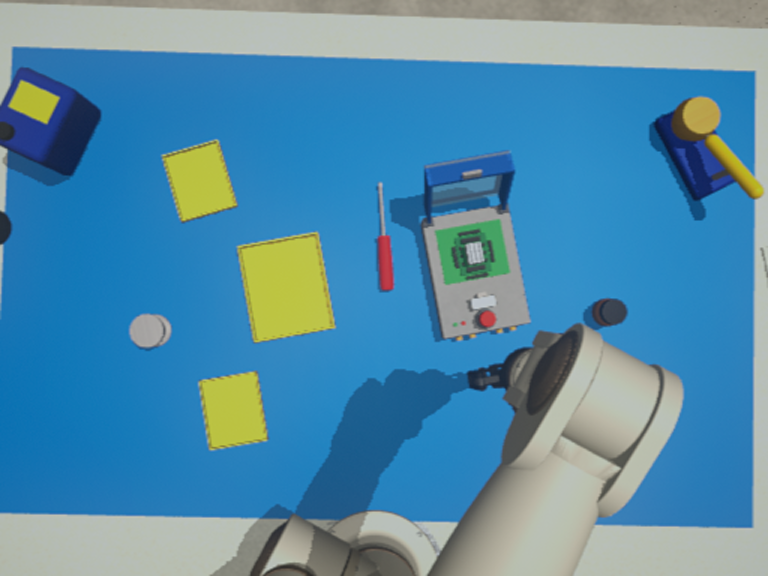

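The cover stands open, leaning back past the hinge at about (470,165) in the top view, and the module is exposed with its block at about (475,254). Now I measure the block.

```bash
python3 - <<'E'
from h import *
q=bot.camera("top");s=bot.camera("scene")
x=cv2.cvtColor(q["frame"],cv2.COLOR_RGB2BGR)[140:200,285:345]
cv2.imwrite("pics/zb.png",cv2.resize(x,None,fx=10,fy=10,interpolation=cv2.INTER_CUBIC))
for n,p in(("top",q),("scene",s)):
  for r in bot.tip_of("module",p)[:2]:
    c=np.array(r["centre"])*[512,384]; print(n,r["conf"],c,atz(p,c,.045))
f=q["frame"].astype(int); g=(f[...,1]-f[...,0]>35)&(f[...,1]-f[...,2]>25); g[:140]=0;g[200:]=0;g[:,:285]=0;g[:,345:]=0
r=cv2.minAreaRect(np.argwhere(g)[:,::-1].astype(np.float32)); print(r,atz(q,r[0],.049), [atz(q,b,.049)[:2].round(3) for b in cv2.boxPoints(r)])
E
```

```text
top 0.82 [314.624  171.6864] [ 0.58543411 -0.16161061  0.045     ]
scene 0.66 [178.7904 224.9856] [ 0.59469165 -0.16069171  0.045     ]
scene 0.48 [179.712  228.5184] [ 0.60636122 -0.15744429  0.045     ]
((314.66412353515625, 167.37547302246094), (37.226287841796875, 44.29067611694336), 79.3803482055664) [ 0.59665219 -0.1609131   0.049     ] [array([ 0.633, -0.092]), array([ 0.659, -0.209]), array([ 0.56, -0.23]), array([ 0.535, -0.113])]
```

View pics/zb.png

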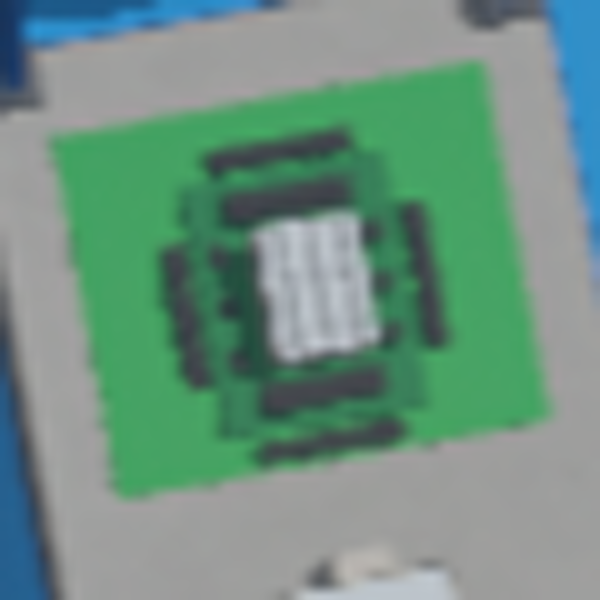

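```bash
python3 -m handwheel '[[0,0,0,0,0,-0.05,0],[0,0,0,0,0.001,-0.11,0],[0,0,0,0,0.001,-0.17,0],[0,0,0,0.02,0.001,-0.1985,0],[0,0,0,0.06,0.001,-0.1985,0],[0,0,0,0.09,0.001,-0.1985,0],[0,0,0,0.10,0.001,-0.1985,0],[0,0,0,0.10,0.001,-0.1985,0]]' 40; python3 - <<'E'
from h import *
need([.5911,-.162,.070],101.7)
p=bot.camera("scene");save(p,"s7.png")
x=cv2.cvtColor(p["frame"],cv2.COLOR_RGB2BGR)[120:270,110:260]
cv2.imwrite("pics/z7.png",cv2.resize(x,None,fx=4,fy=4,interpolation=cv2.INTER_CUBIC))
E
```

```text
time: 10.22
ee_pos: [0.5908, -0.1622, 0.1113]
tcp_rot: [-24.7, 90.0, 167.0]
wrist_force: [-0.4, -0.8, 0.1]
opening: 0.0429
t 10.225 pos [ 0.5908 -0.1622  0.1113] F [-0.35 -0.81  0.1 ] open 0.0429 x-axis [-0.  0. -1.]
turn x -0.01 shift [ 0.0413 -0.0001 -0.0003]
```

View pics/z7.png

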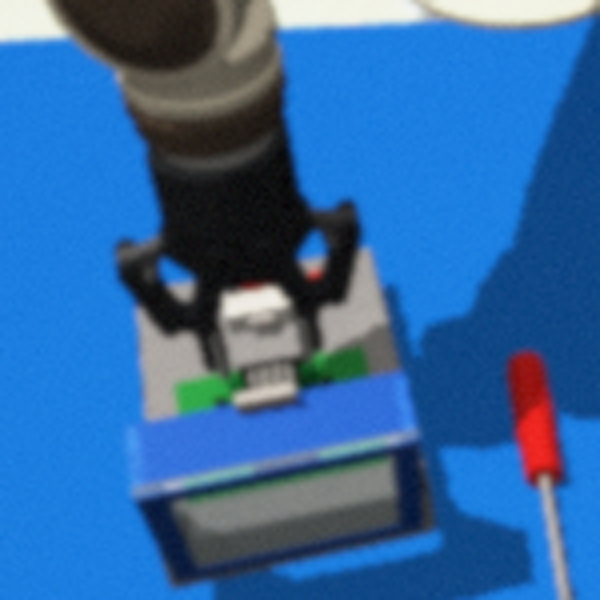

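The fingers, at about columns 215 and 312, straddle the block at about 245–297. Now I descend and close.

```bash
python3 -m handwheel '[[0,0,0,0.015,0,0,0],[0,0,0,0.027,0,0,0],[0,0,0,0.033,0,0,0],[0,0,0,0.037,0,0,0],[0,0,0,0.04,0,0,0],[0,0,0,0.04,0,0,0]]'; python3 -m handwheel '[[0,0,0,0,0,0,0.15],[0,0,0,0,0,0,0.3],[0,0,0,0,0,0,0.5],[0,0,0,0,0,0,0.8],[0,0,0,0,0,0,1],[0,0,0,0,0,0,1]]' 40
```

```text
time: 11.02
ee_pos: [0.591, -0.1621, 0.0712]
tcp_rot: [-62.0, 90.0, 129.7]
wrist_force: [0.4, -0.3, 1.2]
opening: 0.0427
time: 11.78
ee_pos: [0.5912, -0.1622, 0.0716]
tcp_rot: [152.9, 90.0, -15.4]
wrist_force: [-0.2, 0.5, 5.9]
opening: 0.0252
```

```bash
python3 -m handwheel '[[0,0,0,-0.004,0,0,1],[0,0,0,-0.012,0,0,1],[0,0,0,-0.03,0,0,1],[0,0,0,-0.05,0,0,1],[0,0,0,-0.08,0,0,1],[0,0,0,-0.11,0,0,1],[0,0,0,-0.11,0,0,1],[0,0,0,-0.11,0,0,1]]' 40; python3 - <<'E'
from h import *
need([.526,.176,.18],101.8)
p=bot.camera("scene");save(p,"s8.png")
E
```

```text
time: 12.78
ee_pos: [0.5909, -0.1621, 0.1811]
tcp_rot: [-25.1, 90.0, 166.6]
wrist_force: [-0.3, -0.1, -0.7]
opening: 0.0251
t 12.775 pos [ 0.5909 -0.1621  0.1811] F [-0.29 -0.09 -0.73] open 0.0251 x-axis [-0.  0. -1.]
turn x -0.11 shift [ 0.0011 -0.3442 -0.005 ]
```

View pics/s8.png

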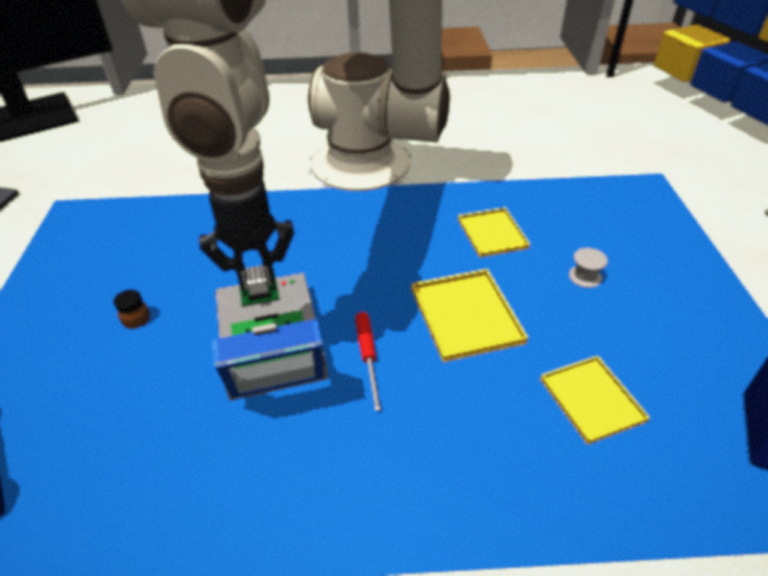

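The module is held level below the fingers at about (257,285), and the cover is still open. I carry it to the tray.

```bash
python3 -m handwheel '[[0,0,0,0,-0.02,0,1],[0,0,0,0,-0.06,-0.001,1],[0,0,0,0,-0.11,-0.002,1],[0,0,0,0,-0.16,-0.003,1],[0,0,0,0,-0.21,-0.004,1],[0,0,0,0,-0.26,-0.005,1],[0,0,0,0,-0.3,-0.005,1],[0,0,0,0,-0.33,-0.005,1],[0,0,0,0,-0.3442,-0.005,1],[0,0,0,0.03,-0.3442,-0.005,1],[0,0,0,0.06,-0.3442,-0.005,1],[0,0,0,0.09,-0.3442,-0.005,1],[0,0,0,0.11,-0.3442,-0.005,1],[0,0,0,0.12,-0.3442,-0.005,1],[0,0,0,0.12,-0.3442,-0.005,1]]' 40; python3 - <<'E'
from h import *
need([.526,.176,.031],101.8)
p=bot.camera("scene");save(p,"s9.png")
E
```

```text
time: 14.7
ee_pos: [0.534, 0.1441, 0.0608]
tcp_rot: [-86.3, 88.6, 108.2]
wrist_force: [0.8, 0.1, -0.3]
opening: 0.0253
t 14.7 pos [0.534  0.1441 0.0608] F [ 0.82  0.05 -0.35] open 0.0253 x-axis [-0.007  0.023 -1.   ]
turn x 2.68 shift [ 0.0306 -0.0322 -0.0002]
```

View pics/s9.png

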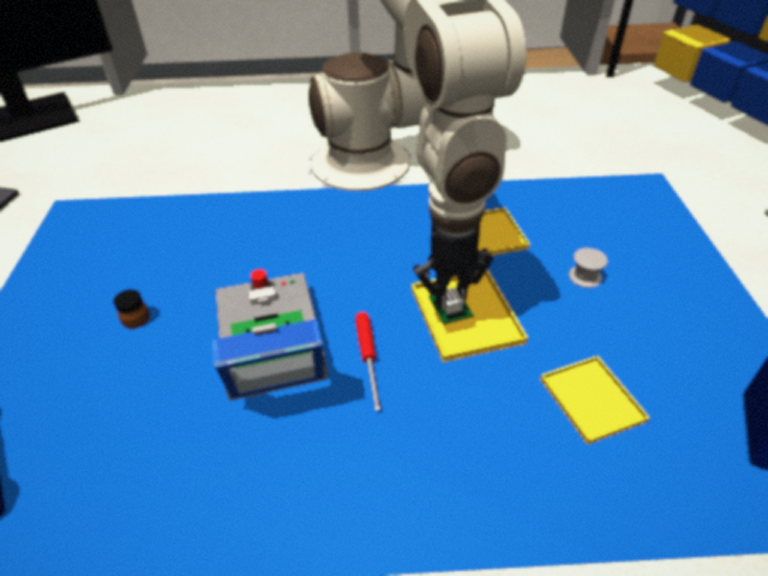

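```bash
python3 - <<'E'
from h import *
o=bot.get_obs(); print(np.round(o["q"],1))
R=Ro.from_euler("xyz",o["tcp_rot"],degrees=True)
a=np.radians(-78.2); y=np.array([np.cos(a),np.sin(a),0]);x=np.array([0,0,-1.]);T=np.stack([x,y,np.cross(x,y)],1)
print((R.inv()*Ro.from_matrix(T)).as_rotvec(degrees=True)); print(R.as_matrix().T@(np.array([.526,.176,.055])-o["ee_pos"]))
E
```

```text
[ 14.5   6.1  -9.6  74.3   1.4 180. ]
[2.69709234 0.04562183 1.37153006]
[ 0.00742501 -0.03262714  0.00026859]
```

Joint 6 sits at its 180° limit, so I put the module down about 15° off the tray's yaw, which the tray has room for.

```bash
python3 - <<'E'
from h import *
o=bot.get_obs()
R=Ro.from_euler("xyz",o["tcp_rot"],degrees=True)
a=np.radians(-62); y=np.array([np.cos(a),np.sin(a),0]);x=np.array([0,0,-1.]);T=np.stack([x,y,np.cross(x,y)],1)
print((R.inv()*Ro.from_matrix(T)).as_rotvec(degrees=True)); print(R.as_matrix().T@(np.array([.526,.176,.06])-o["ee_pos"]))
E
```

```text
[-13.50213217  -0.14841311   1.36731124]
[ 0.00242645 -0.03274686  0.00026976]
```

```bash
python3 -m handwheel '[[-7,-0.1,0.7,0,-0.008,0,1],[-13.5,-0.15,1.37,0,-0.02,0,1],[-13.5,-0.15,1.37,0.0024,-0.0327,0,1],[-13.5,-0.15,1.37,0.0024,-0.0327,0,1],[-13.5,-0.15,1.37,0.0024,-0.0327,0,1],[-13.5,-0.15,1.37,0.0024,-0.0327,0,1]]' 40; python3 -c "
from h import *
need([.526,.176,.033],-62); print(bot.get_obs()['q'])"
```

```text
time: 15.5
ee_pos: [0.5261, 0.176, 0.0596]
tcp_rot: [-3.3, 90.0, -155.3]
wrist_force: [-0.1, 0.3, -0.9]
opening: 0.0251
t 15.5 pos [0.5261 0.176  0.0596] F [-0.05  0.25 -0.85] open 0.0251 x-axis [-0. -0. -1.]
turn x -0.02 shift [ 0.0266 -0.0001  0.0001]
[ 1.84963926e+01  6.29684154e+00 -9.62683604e+00  7.40950250e+01
 -2.03772963e-03  1.70514110e+02]
```

```bash
python3 -m handwheel '[[0,0,0,0.01,0,0,1],[0,0,0,0.018,0,0,1],[0,0,0,0.022,0,0,1],[0,0,0,0.025,0,0,1],[0,0,0,0.026,0,0,1]]'; python3 -m handwheel '[[0,0,0,0.001,0,0,1],[0,0,0,0.001,0,0,1]]'
```

```text
time: 16.12
ee_pos: [0.5259, 0.1763, 0.0334]
tcp_rot: [-9.6, 90.0, -161.5]
wrist_force: [0.7, 0.1, -0.2]
opening: 0.025
time: 16.38
ee_pos: [0.526, 0.1763, 0.0327]
tcp_rot: [0.5, 90.0, -151.4]
wrist_force: [-0.5, -0.4, -1.0]
opening: 0.0252
```

```bash
python3 -m handwheel '[[0,0,0,0.001,0,0,1],[0,0,0,0.001,0,0,1]]'
```

```text
time: 16.62
ee_pos: [0.5259, 0.1763, 0.0315]
tcp_rot: [-6.9, 90.0, -158.8]
wrist_force: [0.2, 0.4, -0.3]
opening: 0.025
```

```bash
python3 -m handwheel '[[0,0,0,0.001,0,0,1],[0,0,0,0.001,0,0,1]]'
```

```text
time: 16.88
ee_pos: [0.526, 0.1763, 0.0306]
tcp_rot: [1.6, 90.0, -150.3]
wrist_force: [-1.0, 0.0, 0.5]
opening: 0.0252
```

```bash
python3 -m handwheel '[[0,0,0,0.001,0,0,1],[0,0,0,0.001,0,0,1]]'
```

```text
time: 17.12
ee_pos: [0.526, 0.1763, 0.0305]
tcp_rot: [159.4, 90.0, 7.4]
wrist_force: [-3.2, -1.0, 8.6]
opening: 0.0251
```

The module touched down at TCP z = 0.0305, and the force rose to 8.6 N. I ease off, release and lift away.

```bash
python3 -m handwheel '[[0,0,0,-0.0006,0,0,0.5],[0,0,0,-0.0006,0,0,0.3],[0,0,0,-0.0006,0,0,0.1],[0,0,0,-0.0006,0,0,0],[0,0,0,-0.0006,0,0,-0.1],[0,0,0,-0.0006,0,0,-0.1],[0,0,0,-0.0006,0,0,-0.1],[0,0,0,-0.01,0,0,-0.1],[0,0,0,-0.03,0,0,-0.1],[0,0,0,-0.06,0,0,-0.1],[0,0,0,-0.1,0,0,-0.1],[0,0,0,-0.14,0,0.05,-0.1],[0,0,0,-0.18,0,0.10,-0.1],[0,0,0,-0.2,0,0.16,-0.1],[0,0,0,-0.2,0,0.2,-0.1],[0,0,0,-0.2,0,0.2,-0.1],[0,0,0,-0.2,0,0.2,-0.1],[0,0,0,-0.2,0,0.2,-0.1]]'; python3 - <<'E'
from h import *
p=bot.camera("scene");save(p,"s10.png")
q=bot.camera("top");save(q,"t10.png")
for c in(p,q):
  for r in bot.tip_of("module",c)[:2]:
    u=np.array(r["centre"])*[512,384]; print(r["conf"],u,atz(c,u,.004))
need([.526,.176,.2],-62)
E
```

```text
time: 19.38
ee_pos: [0.3501, 0.0826, 0.2294]
tcp_rot: [-13.3, 89.9, -165.2]
wrist_force: [-0.0, 0.1, -0.1]
opening: 0.0468
0.68 [309.1968 207.0912] [0.51681652 0.17573483 0.004     ]
0.91 [190.4128 193.9968] [0.51827023 0.17643083 0.004     ]
t 19.575 pos [0.3498 0.0825 0.2292] F [-0.08  0.33  0.47] open 0.0467 x-axis [-0.002 -0.    -1.   ]
turn x 0.06 shift [ 0.0289  0.0004 -0.1995]
```

View pics/s10.png

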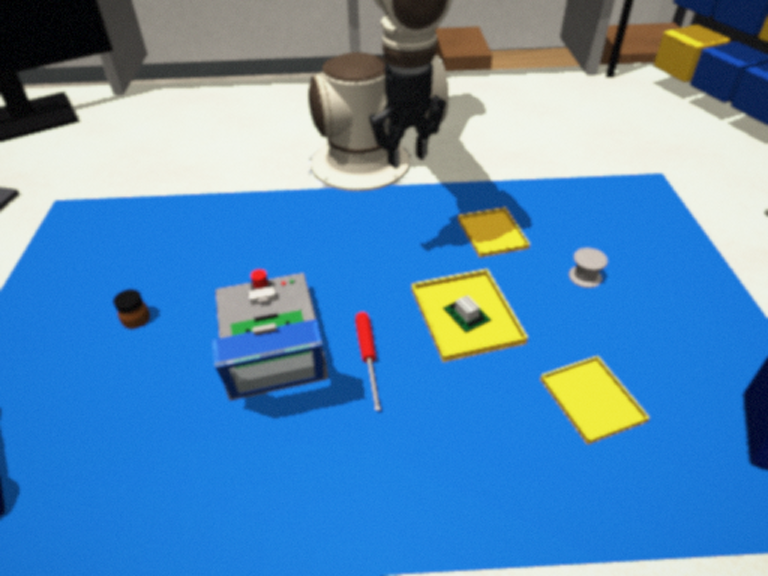

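View pics/t10.png

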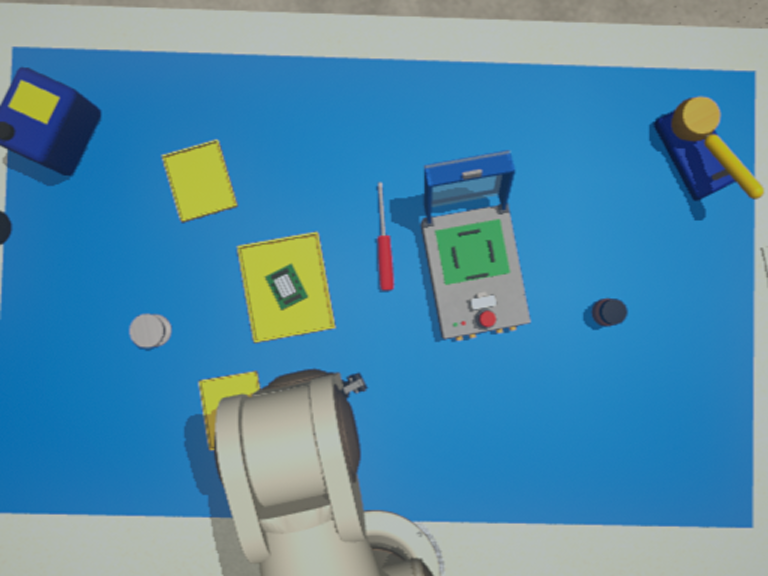

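The module lies flat with its block up in the middle of the large tray, at about (286,287) in the top view. The cover is open at about (470,170), the spool, jar and screwdriver have not moved, and the arm is clear. I hand in the job.

```bash
python3 -c "
from h import *
print(bot.job_done())"
```

```text
the job is handed in; nothing more can be done
None
```

The fixture is unloaded: the module lies flat, block up, in the middle of the large yellow tray, and the job was handed in at about 19.6 s. No verdict was reported.

- **Button:** I pressed it straight down in steps of about 1 mm. The catch let go at about 6 mm of travel. The highest upward force I read was 8.0 N, against the 14 N limit.
- **Cover:** It sprang open by itself while the gripper backed away. I saw no sign of contact with it, and the last pictures show it still open. I judged that from the pictures and did not measure its angle.
- **Module:** I gripped it by the block at an opening of 25 mm and lifted it clear. It was lowered until it touched the tray floor (8.6 N), and I released it there without a drop. It lies about 15° off the tray's yaw, because the last joint reached its limit while I was carrying it.
- **Last checks:** The networks put the module's origin within about 10 mm of the tray centre, well inside the limits. In the pictures the spool, jar and screwdriver look unmoved. The arm is clear of everything.

While gripping the module I read 5.9 N upward, probably the fingertips resting on its board. I did not find out the exact cause.

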